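Hover the cover plate over the finished housing for screwing

ROBOT

A 7-joint arm with a two-finger parallel gripper is mounted at the origin on the work surface. World frame = base frame: x ahead of the robot, y to its left, z up, the work surface at z = 0. Lengths are in mm, angles in rad, forces in N, time in s.
With the tool pointing down it reaches from about 400 to 900 mm from the base axis. Payload 5.5 kg.
Tool frame: the origin (TCP) lies between the finger pads; the fingertips stand 22 mm ahead of it and the grasp point (between the pads) lies 3 mm ahead of it; z points along the fingers, y is the line along which they close (so a half turn about z gives the same grasp; the last joint's range is limited). The gripper opens to 85 mm and grips with 20 to 120 N. Pads are 22 mm wide; open, the fingers measure 114 mm over their backs; the gripper's body (76 mm by 85 mm) begins 54 mm behind the grasp point. The pads swing forward as they close: fully open they stand 13 mm farther back than shut.
Start: joints at [1.406, 0.501, -0.427, 1.55, 0.221, 1.138, -0.21], TCP at [269.697, -591.408, 225.41] pointing down, gripper open.
Joint ranges: [-2.88, 2.88], [-0.31, 2.03], [-1.54, 1.56], [0.2, 2.42], [-1.41, 4.55], [0.19, 2.02], [-2.57, 2.57]. Speed limits (rad/s): [2.57, 2.57, 3.14, 3.14, 3.14, 3.14, 3.14].

INTERFACE

Orientations are given as [roll, pitch, yaw] about the fixed x, y, z axes, in that order (R = Rz(yaw) Ry(pitch) Rx(roll)).
In Python, from station import ctrl, eyes, order gives the robot as it stands.
- The arm moves only by the tool play_rows, never from a script. Its argument "commands" is a list of rows, each a list of 5 numbers: the shift along the tool's x, y, z in mm, then the turn about the tool's z in rad, then the closure in counts, from 0 (fully open) to 255 (shut). A call has 1 to 8 rows; each row shifts and turns the commanded pose from where the row before left it, along the tool's axes as they then stand; what a row does not reach is not made up. A row lasts 1/8 s, in which the tool goes at most 62.5 mm and 10.7 degrees, less where a joint would pass 70% of its speed; a pose out of reach is approached as far as the arm can. A call is refused whole if a number of a shift passes 62.5 or a number of a turn 0.188, either way. A call with a gripper value outside its range is refused whole. The fingers move at their own pace and stop on an object; "newtons" is the grip in N (left out, the last holds). Time passes only in rows, so rows that do not move let the fingers close. It gives the time, the measured TCP pose, the force, the opening and the grip force at its end, in the units of the state.
- ctrl.read_state(): the state, without advancing time (a new reading comes with each control period).
- eyes.grab_frame(name): name is "scene" or "top"; returns a dict with "frame" (480x640x3 uint8, red, green, blue), "K" (3x3 intrinsics, pixels), "extrinsics" (4x4, takes a point from world to camera coordinates). Camera axes: x right, y up, looking along -z (the intrinsics and any distortion apply to the point x, -y, -z); pixel columns grow to the right and rows downward; lengths in mm; the calibration is good to about 2 mm. A picture is of the moment at which its call begins. There is no depth.
- order.hand_in(): hands the job in; it is judged then, once.
The state is a dict: "clock": time; "qpos": joint angles; "qd": joint speeds; "tau": joint torques, N m; "tcp_pos": TCP position; "eef_rot": TCP orientation; "contact_force": force on the tool from outside, world axes, zero at the start; "torque": the same for the moment, N m; "opening": finger opening in mm; "gripper_force": force on a finger pad.
Only numpy, scipy, OpenCV 4.12 (cv2) and the standard library are available. Lean on these libraries where they do the work, as an engineer would, in place of code of your own. Each camera call takes 0.05 s, during which the arm holds its last target. There are 200 camera calls.

TASK

Pick up the aluminium cover plate by its black handle and hold it level and still about 10 mm above the rim of the housing that contains the finished green board (not the one with the bare tan board), with its four corner holes centred over the four threaded holes so that a colleague can start the screws. Finish while still holding it there, gripped and hovering, touching neither housing, and leave the other things on the bench alone.

Things in the scene. Friction and masses are not known exactly. Their poses are not given: they have to be found in the camera images.
- cover: loose aluminium plate flat on the bench, 130 (x) x 95 (y) x 4 mm, 0.15-0.31 kg, 14 mm through holes at x +-52, y +-35 mm; fits either way round (same after a half turn). On top a black bow handle: bar 74 mm along x, 14 mm wide in y, 24 to 38 mm above the underside, on two end posts, 50 mm clear between them. Origin: centre of the underside, z up
- cover_hole_a (a point): centre of the cover's hole at (+52, +35) mm, on its underside
- cover_hole_b (a point): centre of the diagonally opposite hole at (-52, -35) mm, on its underside
- housing_1: one of two identical grey open-topped metal housings, fixed to the bench, 130 mm (its x) x 95 mm (its y) x 45 mm high, walls 5 mm; origin at the centre of its underside, z up. Four threaded brass inserts (5 mm thread) face up at x = +-52, y = +-35 mm, flush with the rim 45 mm above the bench
- housing_1_thread_a (a point): mouth of housing 1's threaded hole at (+52, +35, 45) mm in the housing's frame
- housing_1_thread_b (a point): mouth of housing 1's diagonally opposite threaded hole at (-52, -35, 45) mm
- housing_2: one of two identical grey open-topped metal housings, fixed to the bench, 130 mm (its x) x 95 mm (its y) x 45 mm high, walls 5 mm; origin at the centre of its underside, z up. Four threaded brass inserts (5 mm thread) face up at x = +-52, y = +-35 mm, flush with the rim 45 mm above the bench
- housing_2_thread_a (a point): mouth of housing 2's threaded hole at (+52, +35, 45) mm in the housing's frame
- housing_2_thread_b (a point): mouth of housing 2's diagonally opposite threaded hole at (-52, -35, 45) mm
- board_done: the finished board: round green circuit board, 76 mm diameter, fitted with black chips, silver cans and a blue connector; fixed in the middle of one of the two housings (either one, differs from start to start), wholly below the rim. Origin on the housing's vertical centre line, 5 mm above the bench
- board_bare: the unfinished board: round tan board without components, 76 mm diameter, fixed in the middle of the other housing. Origin on that housing's vertical centre line, 5 mm above the bench
- tweezers: bystander, leave alone: blue-handled tweezers, 140 mm long, 9 mm high; origin on its underside
- marker: bystander, leave alone: yellow and white marker pen, 125 mm long, 15 mm high; origin on its underside
- solder_spool: bystander, leave alone: standing spool of solder, 60 mm diameter, 45 mm high; origin on its underside
- pump_bottle: bystander, leave alone: square white solvent bottle with a steel top, 65 mm wide, 119 mm high; origin on its underside
- parts_box: bystander, leave alone: clear open parts box 90 x 120 x 30 mm; origin on its underside
- screwdriver: bystander, leave alone: red-handled screwdriver lying down; origin on its underside
Mind the look-alikes: they are no part of the job. What is shaped like the housing_2 but turquoise is not meant.

How it is judged (in metres and radians):
On the way:
1. the cover is lifted off the bench in the gripper (height (world z) of cover above 0.03 m and contact force between the fingers and cover above 1 N), for 0.2 s.
At the end, for the whole second after the job is handed in: Gripped (over 1 N) cover at rest over the finished board's housing: marked holes within 5 mm horizontally of its threads (either way round), underside 4 to 18 mm above the rim, tilt under 0.08 rad, under 20 mm/s and 0.15 rad/s, touching neither housing (((horizontal distance between board_done and housing_1 below 0.04 m and ((horizontal distance between cover_hole_a and housing_1_thread_a below 0.005 m and horizontal distance between cover_hole_b and housing_1_thread_b below 0.005 m) or (horizontal distance between cover_hole_a and housing_1_thread_b below 0.005 m and horizontal distance between cover_hole_b and housing_1_thread_a below 0.005 m))) or (horizontal distance between board_done and housing_2 below 0.04 m and ((horizontal distance between cover_hole_a and housing_2_thread_a below 0.005 m and horizontal distance between cover_hole_b and housing_2_thread_b below 0.005 m) or (horizontal distance between cover_hole_a and housing_2_thread_b below 0.005 m and horizontal distance between cover_hole_b and housing_2_thread_a below 0.005 m)))) and height (world z) of cover between 0.049 and 0.063 m and angle between cover's own z axis and vertical below 0.08 rad and linear speed of cover below 0.02 m/s and angular speed of cover below 0.15 rad/s and contact force between the fingers and cover above 1 N and contact force between cover and housing_1 below 0.1 N and contact force between cover and housing_2 below 0.1 N); the arm keeps its last pose, push and grip.
It fails at once if another thing on the bench is displaced by more than 20 mm (distance of any of tweezers, marker, solder_spool, pump_bottle, parts_box, screwdriver from where it was at the start of the episode above 0.02 m).
It also fails if it takes over 48 s, if anything falls off the work surface, if the arm or the gripper's body presses on something with over 40 N, if the wrist force passes 120 N, or if a joint passes its speed limit or range.

## Working session

There is one attempt and no reset: what is moved stays moved. The work goes in short steps, Python scripts to look and compute and a tool call to move; the robot and the scene stay as the last step left them, time stands still between calls to the robot, and variables do not carry over. Pictures are saved under pics/ and viewed, at most 10 in all, crops included, and the job is handed in when it is done.

Besides the shell and the picture viewer there is one more tool, called after "Emit:" by a JSON object that holds its "op" and its "data", one argument or row to a line. play_rows: Moves the arm, as the interface text tells. Its arguments: {"type":"object","properties":{"commands":{"type":"array","items":{"type":"array","items":{"type":"number"}}},"newtons":{"type":"number"}},"required":["commands"]}

```bash
mkdir -p pics; python3 - <<'E'
from station import ctrl, eyes
import cv2,pickle
for n in("scene","top"):
    f=eyes.grab_frame(n); pickle.dump(f,open(n+'.pkl','wb'))
    cv2.imwrite(f'pics/{n}0.png',cv2.cvtColor(f['frame'],cv2.COLOR_RGB2BGR)); print(f['K'],f['extrinsics'],[k for k in f])
print(ctrl.read_state())
E
```

```text
[[570.96932248   0.         320.60848157]
 [  0.         570.96932248 243.16316271]
 [  0.           0.           1.        ]] [[-6.64338701e-01  7.47315315e-01 -1.31875039e-02  4.50776088e+02]
 [-5.92923019e-01 -5.16182438e-01  6.18059855e-01  2.46875979e+02]
 [ 4.55078437e-01  4.18420256e-01  7.86020423e-01 -1.82397701e+03]
 [ 0.00000000e+00  0.00000000e+00  0.00000000e+00  1.00000000e+00]] ['frame', 'K', 'extrinsics']
[[442.32429785   0.         327.58211866]
 [  0.         442.32429785 239.98733128]
 [  0.           0.           1.        ]] [[-2.64388456e-02 -9.99624479e-01  7.20330725e-03 -1.09539656e+02]
 [ 9.94266255e-01 -2.55488851e-02  1.03835777e-01 -5.89874689e+02]
 [-1.03612748e-01  9.90730339e-03  9.94568371e-01 -1.12751988e+03]
 [ 0.00000000e+00  0.00000000e+00  0.00000000e+00  1.00000000e+00]] ['frame', 'K', 'extrinsics']
{'clock': 0.1, 'qpos': array([ 1.40620003,  0.50179773, -0.42682185,  1.55132941,  0.22078183,
        1.13829869, -0.21031525]), 'qd': array([-0.00053813, -0.00133759, -0.00225713, -0.00183018,  0.00140875,
       -0.00110257, -0.00015228]), 'tau': array([-1.09696560e-02, -5.70806015e+01, -5.83885029e+00, -2.81745780e+01,
        1.03060511e-02,  5.53803431e-03, -1.37893767e-05]), 'tcp_pos': array([ 269.38059888, -590.85762239,  224.44364608]), 'eef_rot': array([-3.13981294e+00, -9.73687240e-05,  4.27831058e-01]), 'contact_force': array([0.25287826, 0.06005993, 0.76362033]), 'torque': array([-0.00074699,  0.02066454, -0.0016139 ]), 'gripper_force': 0.0, 'opening': 85.39747535155801}
```

View pics/top0.png

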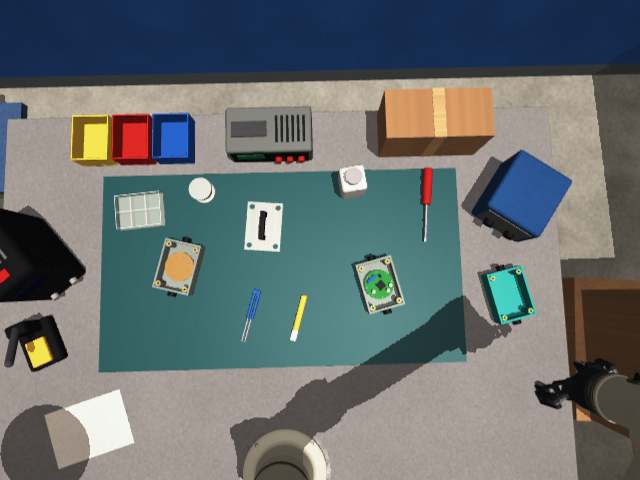

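View pics/scene0.png

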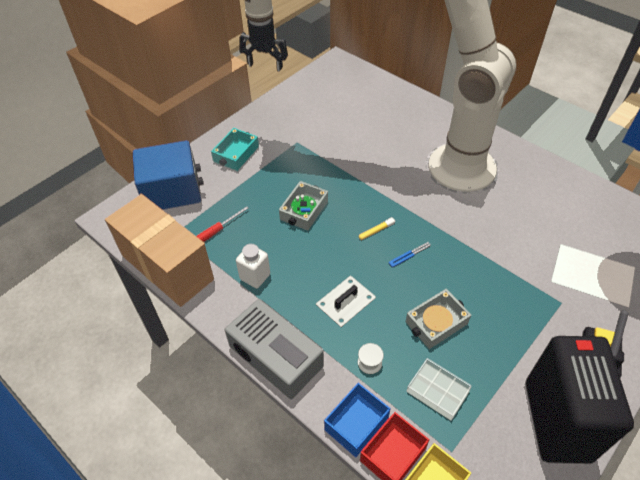

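Top view: the grey housing with the green populated board is at (380,284), and the one with the tan bare board is at (178,266). The turquoise look-alike is at (508,294), and the cover with its black handle is at (263,227). The (380,284) housing fits the description: grey, with a finished green board. I'll confirm it in an enlarged composite of the cover and housing.

```bash
python3 - <<'E'
import cv2,pickle,numpy as np
t=pickle.load(open('top.pkl','rb'))['frame'][...,::-1]; s=pickle.load(open('scene.pkl','rb'))['frame'][...,::-1]
def c(im,x,y,w=64,h=64): return cv2.resize(im[y:y+h,x:x+w],(400,300) if 0 else (384,288) if w!=h else (400,400),interpolation=cv2.INTER_CUBIC)
a=np.hstack([cv2.resize(im[y:y+60,x:x+80],(400,300),interpolation=cv2.INTER_CUBIC) for im,x,y in((t,224,197),(t,340,254))])
b=np.hstack([cv2.resize(im[y:y+60,x:x+80],(400,300),interpolation=cv2.INTER_CUBIC) for im,x,y in((s,306,270),(s,264,176))])
cv2.imwrite('pics/c1.png',np.vstack([a,b]))
E
```

```text
(no output)
```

View pics/c1.png

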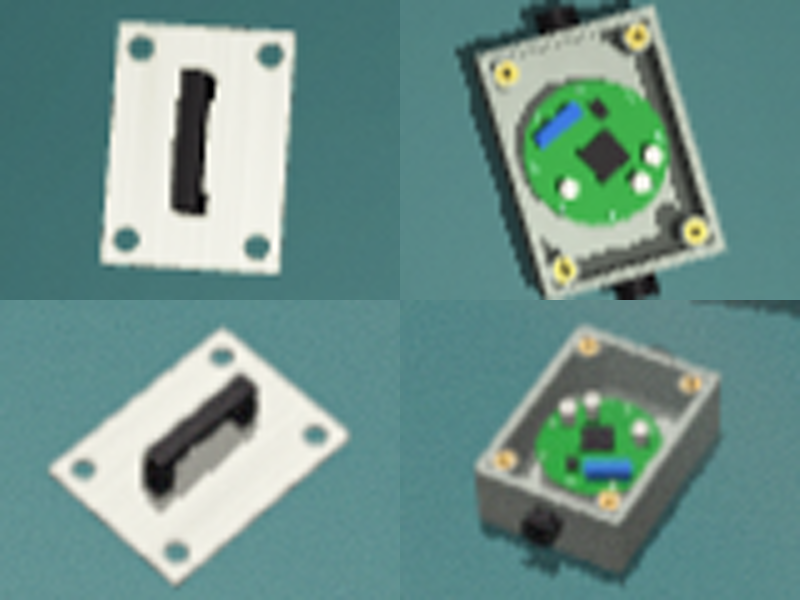

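The crops confirm it: the cover (left) has four holes and the bow handle, and the grey housing (right) holds the green populated board with brass inserts. Next I'll fit the poses from these readings.

```bash
cat >h.py <<'E'
import numpy as np,pickle
from scipy.optimize import least_squares
C={n:pickle.load(open(n+'.pkl','rb')) for n in('top','scene')}
def proj(n,P):
    P=np.atleast_2d(P); E=C[n]['extrinsics'];K=C[n]['K']; c=P@E[:3,:3].T+E[:3,3]
    u=np.c_[c[:,0],-c[:,1]]/-c[:,2:]; return u@K[:2,:2].T+K[:2,2]
L=np.array([[52,35],[52,-35],[-52,-35],[-52,35.]])
def pts(p,z):
    c,s=np.cos(p[2]),np.sin(p[2]); return np.c_[L@np.array([[c,s],[-s,c]])+p[:2],np.full(4,z)]
def px(a,ox,oy,k=5): return (np.array(a,float)+.5)/k-.5+[ox,oy]
def fit(obs,z,free=False,p0=(600,0,0)):
    f=lambda p:np.concatenate([(proj(n,pts(p,p[3] if free else z))-o).ravel() for n,o in obs.items()])
    r=least_squares(f,list(p0)+([z] if free else [])); return np.round(r.x,3),round(float(np.sqrt(np.mean(r.fun**2))),2)
E
python3 - <<'E'
from h import *
cov={'top':px([(141,47),(271,55),(257,246),(125,238)],224,197),'scene':px([(177,251),(84,169),(222,56),(316,134)],306,270)}
hou={'top':px([(107,72),(237,36),(295,230),(165,268)],340,254),'scene':px([(209,200),(105,160),(188,46),(290,83)],264,176)}
for nm,o,z in(('cov',cov,3),('hou',hou,45)):
    print(nm,fit(o,z),fit(o,z,True),*[fit({n:v},z) for n,v in o.items()])
E
```

```text
cov (array([ 6.32151e+02,  4.70190e+01, -8.70000e-02]), 0.16) (array([ 6.3216e+02,  4.7025e+01, -8.7000e-02,  3.0690e+00]), 0.16) (array([ 6.32502e+02,  4.66420e+01, -8.80000e-02]), 0.09) (array([ 6.31797e+02,  4.73770e+01, -8.50000e-02]), 0.06)
hou (array([ 4.68881e+02, -2.54904e+02,  2.53000e-01]), 0.26) (array([ 4.68618e+02, -2.55266e+02,  2.53000e-01,  4.36480e+01]), 0.23) (array([ 4.69032e+02, -2.55542e+02,  2.52000e-01]), 0.11) (array([ 4.68959e+02, -2.53803e+02,  2.56000e-01]), 0.19)
```

Emit:
{"op": "play_rows", "data": {
  "commands": [
    [0,0,0,0.172,0],
    [0,0,0,0.172,0],
    [0,0,0,0.171,0],
    [0,0,0,0,0]
  ],
  "newtons": 40
}}

```text
clock: 0.6
tcp_pos: [269.6, -591.1, 224.9]
eef_rot: [-3.141, 0.001, -0.085]
contact_force: [0.1, -0.2, -0.1]
opening: 85.1
gripper_force: 0.0
```

Emit:
{"op": "play_rows", "data": {
  "commands": [
    [20,-44.5,0,0,0],
    [20,-44.5,0,0,0],
    [20,-44.5,0,0,0],
    [20,-44.5,0,0,0],
    [20,-44.5,0,0,0],
    [20,-44.5,0,0,0],
    [20,-44.5,0,0,0],
    [20,-44.5,0,0,0]
  ]
}}

```text
clock: 1.6
tcp_pos: [460.6, -249.3, 225.4]
eef_rot: [3.141, -0.0, -0.083]
contact_force: [0.0, 0.1, 1.0]
opening: 85.2
gripper_force: 0.0
```

Emit:
{"op": "play_rows", "data": {
  "commands": [
    [20,-44,0,0,0],
    [20,-44,0,0,0],
    [20,-44,0,0,0],
    [20,-44,0,0,0],
    [20,-44,0,0,0],
    [20,-44,0,0,0],
    [20,-44,0,0,0],
    [0,0,0,0,0]
  ]
}}

```text
clock: 2.6
tcp_pos: [627.0, 49.9, 225.3]
eef_rot: [-3.138, -0.0, -0.076]
contact_force: [-0.5, 0.1, -0.5]
opening: 85.3
gripper_force: 0.0
```

Emit:
{"op": "play_rows", "data": {
  "commands": [
    [5.4,2.4,0,0.01,0],
    [0,0,40,0,0],
    [0,0,40,0,0],
    [0,0,40,0,0],
    [0,0,0,0,0],
    [0,0,0,0,0]
  ]
}}

```text
clock: 3.35
tcp_pos: [632.5, 39.9, 106.8]
eef_rot: [3.141, -0.002, -0.098]
contact_force: [-0.4, -0.2, 0.8]
opening: 85.5
gripper_force: 0.0
```

```bash
python3 - <<'E'
from station import ctrl, eyes
import cv2,numpy as np
from h import *
f={n:eyes.grab_frame(n)['frame'][...,::-1] for n in('top','scene')}
P=[[*(np.array([632.1,47.])),z] for z in(0,31)]
o=[]
for n,im in f.items():
    u=proj(n,P)[1]; x,y=(u-[40,60]).astype(int); o.append(cv2.resize(im[y:y+120,x:x+80],(400,600),interpolation=cv2.INTER_CUBIC)); print(n,x,y)
cv2.imwrite('pics/c2.png',np.hstack(o)); s=ctrl.read_state(); print(s['tcp_pos'],s['eef_rot'])
E
```

```text
top 221 164
scene 305 234
[633.23679593  40.693633   107.7809713 ] [-3.14123584 -0.00371921 -0.0977726 ]
```

View pics/c2.png

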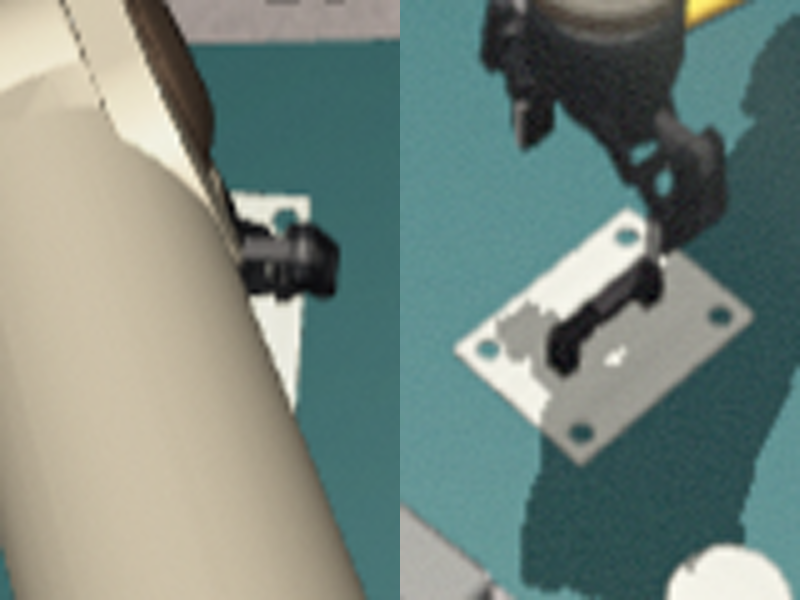

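The scene view shows the gripper above the handle with nothing disturbed; the cover is still at its measured place. The measured pose has settled about 7 mm off in y, so I'll correct that and go down.

Emit:
{"op": "play_rows", "data": {
  "commands": [
    [-1.3,-6.7,0,-0.011,0],
    [0,0,20,0,0],
    [0,0,20,0,0],
    [0,0,0,0,0],
    [0,0,0,0,0],
    [0,0,0,0,0]
  ]
}}

```text
clock: 4.2
tcp_pos: [631.4, 48.0, 65.9]
eef_rot: [-3.141, -0.001, -0.086]
contact_force: [0.6, -0.2, -0.0]
opening: 85.4
gripper_force: 0.0
```

Within about 1 mm. Descend and close gently.

Emit:
{"op": "play_rows", "data": {
  "commands": [
    [0.5,0.8,15,0,0],
    [0,0,15,0,0],
    [0,0,0,0,0],
    [0,0,0,0,0]
  ]
}}

```text
clock: 4.7
tcp_pos: [631.2, 47.2, 35.1]
eef_rot: [-3.141, 0.0, -0.086]
contact_force: [-0.3, -0.2, 0.1]
opening: 85.4
gripper_force: 0.0
```

Emit:
{"op": "play_rows", "data": {
  "commands": [
    [0,0,0,0,120],
    [0,0,0,0,150],
    [0,0,0,0,190],
    [0,0,0,0,255],
    [0,0,0,0,255],
    [0,0,0,0,255],
    [0,0,0,0,255],
    [0,0,0,0,255]
  ],
  "newtons": 60
}}

```text
clock: 5.7
tcp_pos: [631.3, 47.0, 35.4]
eef_rot: [3.142, 0.0, -0.086]
contact_force: [-0.5, -0.5, 0.5]
opening: -0.1
gripper_force: 0.0
```

The opening reads 0, so the grasp missed the bar. I'll look.

```bash
python3 - <<'E'
from station import ctrl, eyes
import cv2,numpy as np
f={n:eyes.grab_frame(n)['frame'][...,::-1] for n in('top','scene')}
o=[cv2.resize(f[n][y:y+90,x:x+60],(400,600),interpolation=cv2.INTER_CUBIC) for n,x,y in(('top',234,180),('scene',316,250))]
cv2.imwrite('pics/c3.png',np.hstack(o)); print(ctrl.read_state())
E
```

```text
{'clock': 5.8, 'qpos': array([ 0.23564237,  0.72126222, -0.48825485,  1.71408888,  0.43880475,
        0.81694177, -2.11167006]), 'qd': array([ 0.0002465 , -0.00055229,  0.0011452 , -0.00035475, -0.00135159,
        0.00057752,  0.00025813]), 'tau': array([ 1.51609376e-03, -6.06817532e+01, -9.06307787e+00, -2.09579891e+01,
        1.01453482e-02,  1.49113806e-03,  3.14095314e-05]), 'tcp_pos': array([631.32424568,  47.04264283,  35.41408453]), 'eef_rot': array([-3.14158067e+00, -1.66513804e-05, -8.61661914e-02]), 'contact_force': array([ 0.82012867, -0.1499534 , -0.33648317]), 'torque': array([-0.01897263, -0.0083999 , -0.00762832]), 'gripper_force': 0.0, 'opening': 0.10004205539181048}
```

View pics/c3.png

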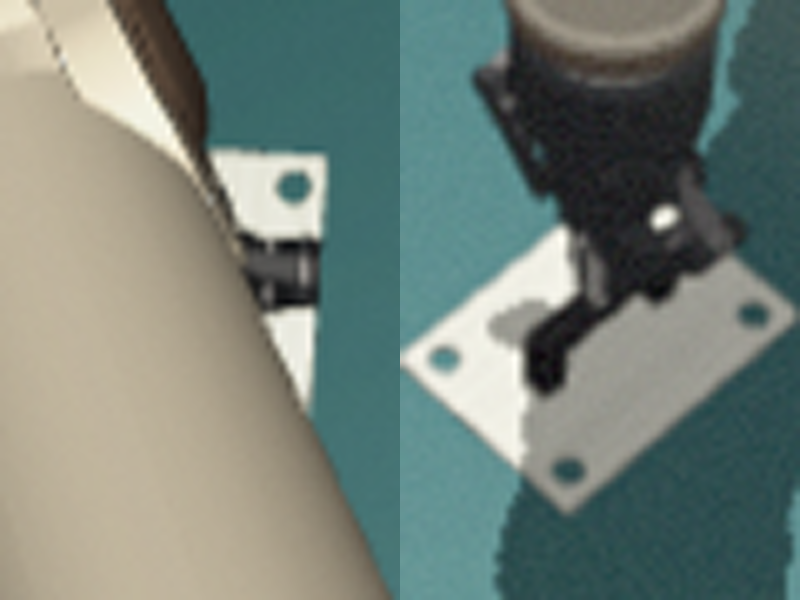

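Handle and plate haven't moved. The fingers seem to have closed beside or above the bar, so I'll overlay the expected tip and bar points on an enlarged crop.

```bash
python3 - <<'E'
from station import ctrl, eyes
import cv2,numpy as np
from h import *
im=eyes.grab_frame('scene')['frame'][...,::-1]
x,y,k=310,240,10
o=cv2.resize(im[y:y+60,x:x+75],None,fx=k,fy=k,interpolation=cv2.INTER_CUBIC)
o=cv2.convertScaleAbs(o,alpha=1.8,beta=20)
c,s=np.cos(-.086),np.sin(-.086)
B=[[632.1+c*a,47+s*a,z] for z in(24,38) for a in(-37,37)]
T=[[631.3,47,z] for z in(13.4,35.4)]
for P,col in((B,(0,255,0)),(T,(0,0,255))):
    for u in proj('scene',P): cv2.circle(o,tuple(((u-[x,y]+.5)*k).astype(int)),4,col,-1)
cv2.imwrite('pics/c4.png',o)
E
```

```text
(no output)
```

View pics/c4.png

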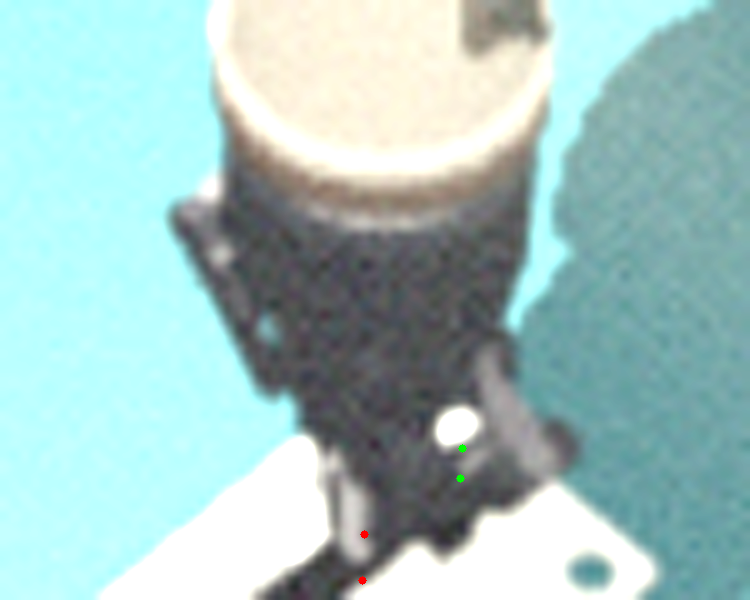

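```bash
python3 - <<'E'
from h import *
c,s=np.cos(-.0975),np.sin(-.0975)
for z in (85,98,110,125,140): print(z,proj('scene',[[633-s*a+0,40.5+c*a,z] for a in(-43,0,43)]).round(1).tolist())
print(proj('scene',[[632.1,47,z] for z in(24,31,38)]).round(1))
E
```

```text
85 [[332.3, 271.2], [344.0, 281.2], [355.9, 291.6]]
98 [[332.3, 268.2], [344.1, 278.3], [356.1, 288.7]]
110 [[332.3, 265.5], [344.2, 275.6], [356.3, 286.0]]
125 [[332.4, 262.0], [344.3, 272.1], [356.5, 282.6]]
140 [[332.4, 258.4], [344.4, 268.6], [356.7, 279.1]]
[[345.6 295.5]
 [345.7 294.1]
 [345.8 292.6]]
```

From the earlier view, the open tips sit about 25 mm higher than stated, so the fingers probably closed just above the bar. I'll probe gently downward with them closed to calibrate the height.

Emit:
{"op": "play_rows", "data": {
  "commands": [
    [0,0,1,0,255],
    [0,0,1,0,255],
    [0,0,0,0,255]
  ]
}}

```text
clock: 6.22
tcp_pos: [631.2, 47.0, 33.3]
eef_rot: [3.142, 0.0, -0.086]
contact_force: [0.5, -0.8, 0.2]
opening: -0.0
gripper_force: 0.0
```

Emit:
{"op": "play_rows", "data": {
  "commands": [
    [0,0,1,0,255],
    [0,0,1,0,255],
    [0,0,0,0,255]
  ]
}}

```text
clock: 6.6
tcp_pos: [631.4, 47.1, 32.3]
eef_rot: [3.141, -0.0, -0.086]
contact_force: [-1.6, -1.2, 6.6]
opening: -0.2
gripper_force: 3.2
```

Contact with the bar top comes at a reported TCP z of 32.3, so real heights are about 28 mm above the reported ones. I'll raise, open, descend 26 mm below that contact and close.

Emit:
{"op": "play_rows", "data": {
  "commands": [
    [0,0,-20,0,0],
    [0,0,0,0,0],
    [0,0,0,0,0],
    [0,0,0,0,0],
    [0,0,0,0,0],
    [0,0,0,0,0]
  ]
}}

```text
clock: 7.35
tcp_pos: [631.1, 47.1, 51.1]
eef_rot: [-3.142, 0.001, -0.086]
contact_force: [0.1, 0.3, 0.2]
opening: 85.3
gripper_force: 0.0
```

Emit:
{"op": "play_rows", "data": {
  "commands": [
    [0,0,12,0,0],
    [0,0,12,0,0],
    [0,0,8,0,0],
    [0,0,7,0,0],
    [0,0,5,0,0],
    [0,0,0,0,0],
    [0,0,0,0,0]
  ]
}}

```text
clock: 8.22
tcp_pos: [631.6, 47.2, 7.7]
eef_rot: [-3.141, -0.001, -0.086]
contact_force: [0.3, 0.7, -0.7]
opening: 85.4
gripper_force: 0.0
```

Emit:
{"op": "play_rows", "data": {
  "commands": [
    [0,0,0,0,120],
    [0,0,0,0,150],
    [0,0,0,0,190],
    [0,0,0,0,255],
    [0,0,0,0,255],
    [0,0,0,0,255],
    [0,0,0,0,255],
    [0,0,0,0,255]
  ],
  "newtons": 60
}}

```text
clock: 9.22
tcp_pos: [631.5, 47.1, 7.6]
eef_rot: [-3.142, -0.0, -0.086]
contact_force: [-0.5, 0.4, 2.7]
opening: 12.8
gripper_force: 59.1
```

Emit:
{"op": "play_rows", "data": {
  "commands": [
    [0,0,-10,0,255],
    [0,0,-20,0,255],
    [0,0,-30,0,255],
    [0,0,-30,0,255],
    [0,0,-20,0,255],
    [0,0,0,0,255],
    [0,0,0,0,255]
  ],
  "newtons": 80
}}

```text
clock: 10.1
tcp_pos: [630.5, 46.7, 116.6]
eef_rot: [3.141, 0.001, -0.086]
contact_force: [-0.5, 0.0, -1.7]
opening: 12.7
gripper_force: 78.0
```

Emit:
{"op": "play_rows", "data": {
  "commands": [
    [-8,16,0,0,255],
    [-14,32,0,0,255],
    [-14,32,0,0,255],
    [-14,32,0,0,255],
    [-14,32,0,0,255],
    [-14,32,0,0,255],
    [-14,32,0,0,255],
    [-14,32,0,0,255]
  ]
}}

```text
clock: 11.1
tcp_pos: [502.6, -184.8, 116.4]
eef_rot: [-3.142, 0.002, -0.087]
contact_force: [0.8, -0.1, -1.4]
opening: 12.5
gripper_force: 78.1
```

Emit:
{"op": "play_rows", "data": {
  "commands": [
    [-14,32,0,0,255],
    [-10,22,0,0,255],
    [-6,12,0,0,255],
    [0,0,0,-0.1,255],
    [0,0,0,-0.14,255],
    [0,0,0,-0.1,255],
    [0,0,0,0,255],
    [0,0,0,0,255]
  ]
}}

```text
clock: 12.1
tcp_pos: [469.2, -245.9, 117.2]
eef_rot: [-3.141, 0.0, 0.252]
contact_force: [-0.2, 0.3, -2.1]
opening: 12.3
gripper_force: 78.1
```

Emit:
{"op": "play_rows", "data": {
  "commands": [
    [0,0,0,0,255],
    [0,0,0,0,255]
  ]
}}

```text
clock: 12.35
tcp_pos: [469.5, -246.0, 117.4]
eef_rot: [3.142, -0.0, 0.253]
contact_force: [0.4, 0.3, -1.4]
opening: 12.4
gripper_force: 78.1
```

Emit:
{"op": "play_rows", "data": {
  "commands": [
    [-3.5,8.5,0,0,255],
    [0,0,12,0,255],
    [0,0,15,0,255],
    [0,0,12,0,255],
    [0,0,0,0,255],
    [0,0,0,0,255],
    [0,0,0,0,255]
  ]
}}

```text
clock: 13.22
tcp_pos: [468.8, -255.3, 78.9]
eef_rot: [3.141, -0.001, 0.254]
contact_force: [-0.4, 0.6, -1.6]
opening: 12.5
gripper_force: 78.1
```

```bash
python3 - <<'E'
from station import ctrl, eyes
import cv2,numpy as np
from h import *
f={n:eyes.grab_frame(n)['frame'][...,::-1] for n in('top','scene')}
o=[cv2.resize(f[n][y:y+100,x:x+66],(396,600),interpolation=cv2.INTER_CUBIC) for n,x,y in(('top',345,230),('scene',270,150))]
s=ctrl.read_state(); print(s['tcp_pos'],s['eef_rot'])
z=s['tcp_pos'][2]-7.6+4
for n,x,y in(('top',345,230),('scene',270,150)): print(n,z,((proj(n,pts([468.9,-254.9,.253],z))-[x,y]+.5)*6-.5).round().tolist())
cv2.imwrite('pics/c5.png',np.hstack(o))
E
```

```text
[ 468.60352817 -255.42813357   78.89156641] [ 3.14083477e+00 -6.49510925e-04  2.53773352e-01]
top 75.29156640870296 [[103.0, 228.0], [263.0, 182.0], [336.0, 423.0], [174.0, 470.0]]
scene 75.29156640870296 [[211.0, 354.0], [82.0, 305.0], [186.0, 166.0], [312.0, 212.0]]
```

View pics/c5.png

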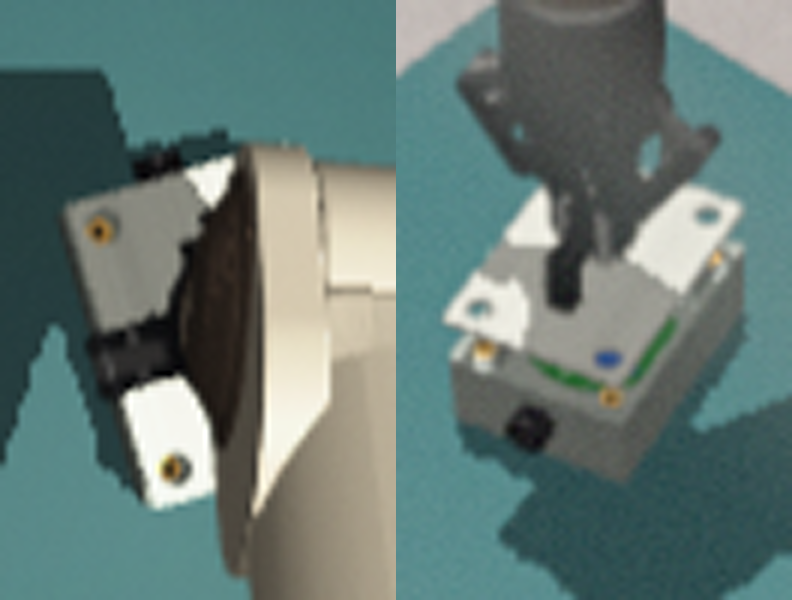

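Scene shows holes at (213,358), (85,308) and (313,215), within 1 mm of prediction. In the top view the brass threads show through the holes at (102,230) and (176,468). The cover is level, so I'll lower it 15 mm.

Emit:
{"op": "play_rows", "data": {
  "commands": [
    [0,0,5,0,255],
    [0,0,5,0,255],
    [0,0,5,0,255],
    [0,0,0,0,255],
    [0,0,0,0,255],
    [0,0,0,0,255],
    [0,0,0,0,255],
    [0,0,0,0,255]
  ]
}}

```text
clock: 14.32
tcp_pos: [468.3, -255.2, 63.5]
eef_rot: [3.141, -0.0, 0.254]
contact_force: [-0.0, 0.5, -1.2]
opening: 12.3
gripper_force: 78.1
```

```bash
python3 - <<'E'
from station import ctrl, eyes
import cv2,numpy as np
from h import *
f={n:eyes.grab_frame(n)['frame'][...,::-1] for n in('top','scene')}
o=[cv2.resize(f[n][y:y+60,x:x+60],(396,396),interpolation=cv2.INTER_CUBIC) for n,x,y in(('top',345,254),('scene',274,170))]
s=ctrl.read_state(); print(s['tcp_pos'],s['eef_rot'],s['contact_force'],s['gripper_force'])
z=s['tcp_pos'][2]-7.6+4
for n,x,y in(('top',345,254),('scene',274,170)): print(n,z,((proj(n,pts([468.9,-254.9,.253],z))-[x,y]+.5)*6.6-.5).round().tolist())
cv2.imwrite('pics/c6.png',np.hstack(o))
E
```

```text
[ 468.26718364 -255.23646193   63.46955271] [ 3.14149700e+00 -8.27796193e-05  2.53847956e-01] [-0.66606445  0.08912494 -2.57337227] 78.09472560882568
top 59.869552707553275 [[110.0, 94.0], [284.0, 44.0], [362.0, 306.0], [187.0, 357.0]]
scene 59.869552707553275 [[207.0, 281.0], [67.0, 228.0], [179.0, 75.0], [317.0, 125.0]]
```

View pics/c6.png

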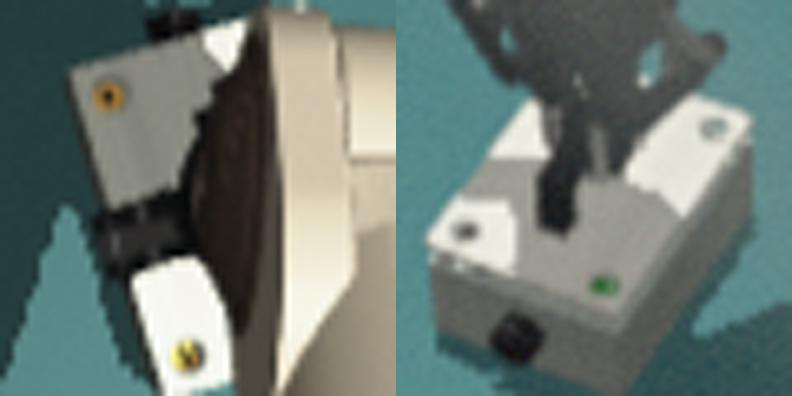

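In the top view the brass inserts are centred in the holes at (109,96) and (187,356). In the scene the holes at (208,285), (68,231) and (317,128) match the prediction to about 0.5 px, which puts the underside about 9–11 mm above the rim. Handing in.

```bash
python3 -c "
from station import order
print(order.hand_in())"
```

```text
the job is handed in; nothing more can be done
None
```

I handed the job in with the cover gripped by its handle and hovering level about 10 mm above the green-board housing. By camera its holes were within about 1 mm of the threads and nothing was touching, but hand-in returned no pass/fail verdict.

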